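# Check the evaporator column with an engineer's square

## Robot

A 6-joint arm with a two-finger parallel gripper is mounted at the origin on the work surface. World frame = base frame: x ahead of the robot, y to its left, z up, the work surface at z = 0. Lengths are in m, angles in rad, forces in N, time in s.
With the tool pointing down it reaches from about 0.35 to 0.775 m from the base axis. Payload 7.3 kg.
Tool frame: the origin (TCP) lies at the centre of the arm's flange, where the gripper is bolted on; the fingertips stand 178 mm ahead of it and the grasp point (between the pads) lies 159 mm ahead of it; z points along the fingers, y is the line along which they close (so a half turn about z gives the same grasp; the last joint's range is limited). The gripper opens to 92 mm and grips with 3 to 60 N. Pads are 19 mm wide; open, the fingers measure 130 mm over their backs; the gripper's body (75 mm by 190 mm) begins 47 mm behind the grasp point.
Start: joints at [1.105, 0.342, 1.524, -0, 1.275, -0.146], TCP at [0.165, 0.498, 0.405] pointing down, gripper open.
Joint ranges: [-2.53, 2.53], [-0.77, 2.02], [0.04, 2.7], [-1, 4.14], [0.28, 2.66], [-3.11, 3.11]. Speed limits (rad/s): [2.57, 2.57, 3.14, 3.14, 3.14, 3.14].

## Interface

Orientations are given as [roll, pitch, yaw] about the fixed x, y, z axes, in that order (R = Rz(yaw) Ry(pitch) Rx(roll)).
In Python, from cell import telemetry, vision, ticket gives the robot as it stands.
- The arm moves only by the shell command python3 -m crank 'ROWS' [FORCE]. ROWS is JSON, a list of rows, each a list of 5 numbers: the gripper command: -1 is shut, 1 is fully open, values between are in proportion, then the shift along the tool's x, y, z in mm, then the turn about the tool's z in rad. In form: [[fingers, dx, dy, dz, roll], ...]. A call has 1 to 12 rows; each row is the pose to reach, as a shift and turn from the pose commanded when the call began, along the tool's axes at that moment; what a row does not reach only later rows make up. A row lasts 1/12 s, in which the tool goes at most 41.7 mm and 7.16 degrees, less where a joint would pass 70% of its speed; a pose out of reach is approached as far as the arm can. A call with a gripper value outside its range is refused whole. The fingers move at their own pace and stop on an object; FORCE is the grip in N (left out, the last holds). Time passes only in rows, so rows that repeat a pose let the fingers close. It gives the time, the measured TCP pose, the force, the opening and the grip force at its end, in the units of the state.
- telemetry.observe(): the state, without advancing time (a new reading comes with each control period).
- vision.read_camera(name): name is "scene" or "top"; returns (picture, depth): 400x640x3 uint8, red, green, blue; 400x640 float32, m along the optical axis (not along the pixel's ray), 0 where there is no reading.
- vision.get_calibration(name): a dict with "camera_matrix" (3x3 intrinsics, pixels), "dist" ([k1, k2, p1, p2, k3] as OpenCV has them; the pictures are not rectified), "rvec" (rotation vector, rad) and "tvec" (3), from world to camera coordinates, as OpenCV has them. Camera axes: x right, y down, z forward; pixel columns grow to the right and rows downward; lengths in m; the calibration is good to about 2 mm. A picture is of the moment at which its call begins. get_calibration takes no time and is no camera call.
- ticket.hand_in(): hands the job in; it is judged then, once.
The state is a dict: "time": time; "qpos": joint angles; "qvel": joint speeds; "joint_efforts": joint torques, N m; "tool_pos": TCP position; "tool_rot": TCP orientation; "contact_force": force on the tool from outside, world axes, zero at the start; "torque": the same for the moment, N m; "opening": finger opening in m; "grip_force": force on a finger pad.
Only numpy, scipy, OpenCV 4.12 (cv2) and the standard library are available. Lean on these libraries where they do the work, as an engineer would, in place of code of your own. Each camera call takes 0.05 s, during which the arm holds its last target. There are 200 camera calls.

## Task

The rotary evaporator's stand has just been bolted together: check that its column is square to the base. Pull the engineer's square straight up out of its two spring clips, set its stock on the base plate in front of the column with the blade upright, and press it down and back into the corner until the stock lies flat on the base plate and the blade lies along the column's front face, about midway across it. Finish while still gripping the square and keeping a light, steady hand pressure on it both down onto the base plate and back against the column; do not let go, and leave the flask, the bottle and the hex key as they are.

Things in the scene. Friction and masses are not known exactly. Their poses are not given: they have to be found in the camera images.
- square: Engineer's square, 0.29 kg, standing blade up in the holder. Aluminium bar stock 130 long, 16 wide, 30 high; steel blade 25 wide, 5 thick, rising from one end to 150 above the stock's underside, outer edge flush with the stock's end. Origin at the heel: underside of that end, mid-width. +x along the stock away from the blade, +z up the blade. Grip the stock at x = 80, 25 above its underside (mm).
- toe (a point): Underside of the stock at its far end, 130 mm from the heel along the square's +x. Axes as the square.
- blade_top (a point): Top of the blade's outer edge, 150 mm above the heel. Axes as the square.
- corner (a point): Inside corner of the fixed stand, where the square belongs: on the base plate's top (33 mm above the bench), at the foot of the column's front face, midway across it. +x points straight out from the column along the base plate, +z up, y across the face. The square is home with its heel here and its x and z axes along these.
- base_plate: White painted base plate of the fixed stand, 350 mm long, 200 mm wide, top 33 mm above the bench; it runs 260 mm out in front of the column's face. The stock drags on it (friction about 0.5 to 0.7), so a push back can be held up by friction before the column is touched. Origin on the bench, right under the corner; axes as the corner.
- column: White column of the stand, fixed, 90 mm deep, 100 mm wide, plain front face, standing 450 mm above the base plate, with a black cap (top 497 mm above the bench). A lift carriage sticks 60 mm out of its +y side near the top. Origin on the bench right under the corner; axes as the corner.
- holder: Grey fixed bench holder, base 160 x 64 x 6 mm. Origin under its middle; the stock lies along its +x, underside 20 mm above the bench, heel at x = -65. Two pairs of spring leaves with black beads (x = -53 and +55, 14 mm wide, 60 mm high, 37 mm across) snap over the stock's top edges; a straight pull up of about 10 to 18 N frees it within 10 mm. The stock's sides are free from x = -42 to 44.
- flask: Conical glass flask, 84 mm across, 140 mm high, standing on the bench. Origin at the centre of its underside. Leave alone.
- bottle: Glass bottle with a blue cap, 70 mm across, 140 mm high, standing on the bench. Origin at the centre of its underside. Leave alone.
- hexkey: Dark steel hex key, a 6 mm bar about 100 mm long, lying across the front part of the base plate. Origin at the middle of the long arm. Leave alone.
Mind the look-alikes: they are no part of the job. Leave any red look-alike of the holder alone.

How it is judged:
On the way, in this order (a step that is already met when the one before it is completed fails the run):
1. the square has been pulled up clear of the spring clips (z of square in the frame of holder above 0.06 m and contact force between the fingers and square above 2 N), for 0.1 s.
2. the square is pressed home in the corner, touching base plate and column (x of square in the frame of corner between -0.002 and 0.002 m and z of square in the frame of corner between -0.002 and 0.002 m and z of toe in the frame of corner between -0.002 and 0.002 m and x of blade_top in the frame of corner between -0.002 and 0.002 m and y of square in the frame of corner between -0.035 and 0.035 m and x of toe in the frame of corner above 0.1 m and angle between the z axis of square and the z axis of corner, either way round below 0.02 rad and angle between the x axis of square and the x axis of corner, either way round below 0.05 rad and contact force between square and base_plate above 4 N and contact force between square and column above 2 N), for 0.2 s.
At the end, for the whole second after the job is handed in: Square gripped, at rest, pressed on base plate (4-60 N) and column (2-60 N): heel, toe and blade top within 2 mm of those faces, heel within 35 mm of mid-face, stock straight out within 3 deg, blade upright within 1 deg. Flask, bottle and hex key within 20 mm of their starts (all of step 2 and contact force between square and base_plate below 60 N and contact force between square and column below 60 N and contact force between the fingers and square above 5 N and linear speed of square below 0.01 m/s and distance of each of flask, bottle, hexkey from where it was at the start of the episode below 0.02 m); the arm keeps its last pose, push and grip.
It fails at once if the flask is moved or knocked over (distance of flask from where it was at the start of the episode above 0.02 m or angle between flask's own z axis and vertical above 0.3 rad).
It fails at once if the bottle is moved or knocked over (distance of bottle from where it was at the start of the episode above 0.02 m or angle between bottle's own z axis and vertical above 0.3 rad).
It fails at once if the hexkey is moved or knocked over (distance of hexkey from where it was at the start of the episode above 0.02 m).
It also fails if it takes over 48 s, if anything falls off the work surface, if the arm or the gripper's body presses on something with over 40 N, if the wrist force passes 120 N, or if a joint passes its speed limit or range.

## Working session

There is one attempt and no reset: what is moved stays moved. The work goes in short steps, Python scripts to look and compute and a shell command to move; the robot and the scene stay as the last step left them, time stands still between calls to the robot, and variables do not carry over. Pictures are saved under pics/ and viewed, at most 10 in all, crops included, and the job is handed in when it is done.

```bash
mkdir -p pics; cat > h.py <<'E'
import numpy as np, cv2
from cell import telemetry, vision, ticket
def cal(n):
    c=vision.get_calibration(n); K=np.array(c["camera_matrix"],float); D=np.array(c["dist"],float)
    R=cv2.Rodrigues(np.array(c["rvec"],float))[0]; t=np.array(c["tvec"],float).ravel(); return K,D,R,t
def rays(n,uv):
    K,D,R,t=cal(n); p=cv2.undistortPoints(np.array(uv,float).reshape(-1,1,2),K,D).reshape(-1,2)
    return -R.T@t, np.c_[p,np.ones(len(p))]@R
def onplane(n,uv,z):
    c,d=rays(n,uv); return c+d*((z-c[2])/d[:,2])[:,None]
def cloud(n,depth):
    h,w=depth.shape; v,u=np.mgrid[:h,:w]; c,d=rays(n,np.c_[u.ravel(),v.ravel()])
    return (c+d*depth.reshape(-1,1)).reshape(h,w,3)
E
python3 - <<'E'
from h import *
for n in("scene","top"):
    im,d=vision.read_camera(n); cv2.imwrite(f"pics/{n}0.png",im[:,:,::-1]); np.savez(f"{n}0.npz",im=im,d=d)
    K,D,R,t=cal(n); print(n,-R.T@t,R[2],K[0,0],D)
print(telemetry.observe())
E
```

```text
scene [1.72432781 0.01339224 0.93168927] [-0.82423333 -0.0821109  -0.56026531] 504.1723786005398 [0.03783007 0.         0.         0.         0.        ]
top [ 0.38812631 -0.10517023  1.7351797 ] [ 0.07262838  0.00202725 -0.99735701] 493.5585806942532 [-0.1523007  0.         0.         0.         0.       ]
{'time': 0.1, 'qpos': array([ 1.10498525e+00,  3.42620391e-01,  1.52491976e+00, -1.39755699e-05,
        1.27540033e+00, -1.45993902e-01]), 'qvel': array([ 2.66715994e-04, -3.93108414e-05, -1.07680644e-03,  2.73238142e-04,
        1.90444949e-04,  2.29464082e-04]), 'joint_efforts': array([ 2.61305744e-03, -4.32004058e+01, -2.44697946e+01,  7.21788662e-02,
        5.26150223e-02, -1.39510794e-05]), 'tool_pos': array([0.16497687, 0.49827262, 0.40413185]), 'tool_rot': array([-3.14025722e+00, -1.82854121e-04,  2.82177943e+00]), 'contact_force': array([ 0.29608439,  0.42072492, -0.32646906]), 'torque': array([0.03452347, 0.00021936, 0.01973131]), 'grip_force': 0.0, 'opening': 0.09175704562371005}
```

View pics/scene0.png

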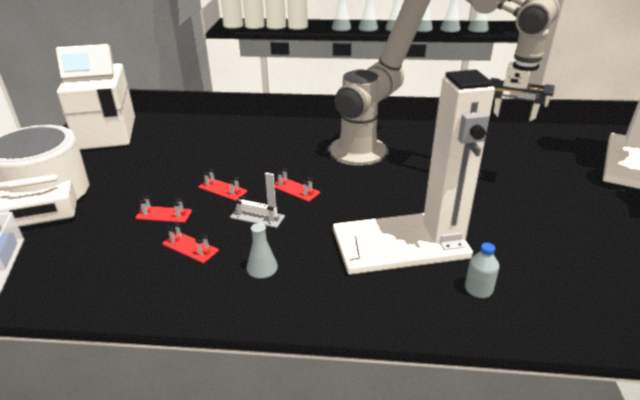

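View pics/top0.png

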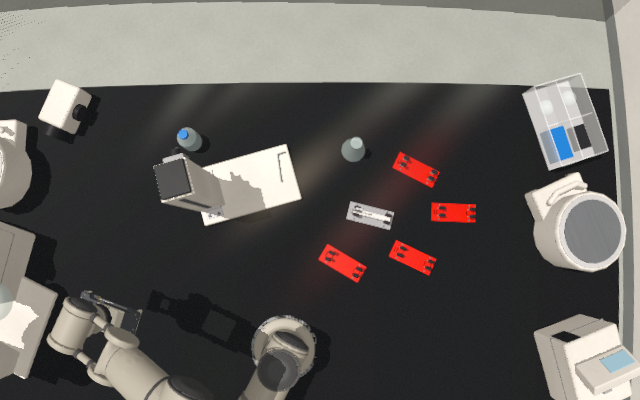

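The scene picture shows the grey holder at (258,213) with its blade at (270,190) and red decoys around it. The stand's column is at (460,160), its base plate runs left, the hex key is at (357,248), the flask at (260,250) and the bottle at (482,270). In the top picture the holder is at (370,215), the plate at (250,185), the column cap at (173,180), the flask at (353,150) and the bottle at (188,138).

```bash
cat > m.py <<'E'
from h import *
S=np.load("scene0.npz");T=np.load("top0.npz")
P={n:cloud(n,q["d"]) for n,q in(("scene",S),("top",T))}
IM={"scene":S["im"].astype(int),"top":T["im"].astype(int)}
for n in P:
    p,im=P[n],IM[n]; v=(S if n=="scene" else T)["d"]>0
    z=p[...,2]
    print(n,"bench z",np.median(z[v&(abs(z)<.02)]))
    # base plate
    m=v&(abs(z-.033)<.006)&(p[...,1]>-.1)&(p[...,1]<.5)&(p[...,0]>.25)&(p[...,0]<.8)
    k,l,st,_=cv2.connectedComponentsWithStats(m.astype(np.uint8)); i=1+np.argmax(st[1:,4]); q=p[l==i]
    print("plate z",np.median(q[:,2]),"rect",cv2.minAreaRect((q[:,:2]*1000).astype(np.float32)), cv2.boxPoints(cv2.minAreaRect((q[:,:2]*1000).astype(np.float32))).round(1).tolist())
    m=v&(z>.1)&(z<.43)&(p[...,1]>0)&(p[...,1]<.5)&(p[...,0]>.3)&(p[...,0]<.62)
    q=p[m]; print("column pts",len(q),q.min(0),q.max(0))
    # cap
    m=v&(abs(z-.497)<.006)&(p[...,0]>.3); q=p[m]
    if len(q)>5: print("cap",len(q),cv2.minAreaRect((q[:,:2]*1000).astype(np.float32)))
    # holder: grey, non red, near
    m=v&(z>.003)&(z<.2)&(p[...,1]<-.05)&(p[...,1]>-.35)&(p[...,0]>.25)&(p[...,0]<.5)&(im[...,0]-im[...,1]<40)
    k,l,st,ce=cv2.connectedComponentsWithStats(m.astype(np.uint8))
    for i in range(1,k):
        if st[i,4]>40:
            q=p[l==i]; print("holder",st[i],cv2.minAreaRect((q[:,:2]*1000).astype(np.float32)),"zmax",q[:,2].max()); 
            h=q[q[:,2]>.1]; print("blade",len(h),h.mean(0) if len(h) else "", h[np.argmax(h[:,2])] if len(h) else "")
E
python3 m.py
python3 - <<'E'
import cv2
a=cv2.imread("pics/top0.png")[185:250,330:410]; b=cv2.imread("pics/scene0.png")[165:230,220:300]
cv2.imwrite("pics/crop.png",cv2.hconcat([cv2.resize(x,None,fx=5,fy=5,interpolation=2) for x in(a,b)]))
E
```

```text
scene bench z -0.0017761576975192095
plate z 0.03143143345139915 rect ((576.5330200195312, 135.89527893066406), (207.9279327392578, 352.529296875), 15.739328384399414) [[428.70001220703125, 277.29998779296875], [524.2999877929688, -62.0], [724.4000244140625, -5.599999904632568], [628.7999877929688, 333.79998779296875]]
column pts 5247 [0.50167283 0.20364984 0.10006748] [0.61999206 0.31922128 0.42992289]
cap 543 ((541.41162109375, 259.80621337890625), (97.98139190673828, 81.863525390625), 13.295844078063965)
holder [277 168  11  16  92] ((272.3060302734375, -249.33255004882812), (22.609703063964844, 39.912078857421875), 60.81410217285156) zmax 0.06085966959932365
blade 0  
holder [239 173  46  50 916] ((474.6517333984375, -284.77099609375), (135.1581268310547, 54.767276763916016), 82.97233581542969) zmax 0.16832292517513325
blade 166 [ 0.48158657 -0.24912311  0.13556591] [ 0.48424418 -0.25136279  0.16832293]
holder [302 177  11  17  90] ((330.2380065917969, -156.61495971679688), (23.48720359802246, 39.64217758178711), 62.621700286865234) zmax 0.06145748755080005
blade 0  
top bench z 0.00048420051902309247
plate z 0.03302040100089043 rect ((570.1142578125, 135.12843322753906), (200.82566833496094, 348.2547302246094), 15.44326400756836) [[427.0, 276.20001220703125], [519.7000122070312, -59.5], [713.2999877929688, -6.0], [620.5, 329.70001220703125]]
column pts 1112 [0.47916224 0.20247047 0.10034812] [0.61964923 0.30411402 0.42992838]
cap 1119 ((536.9304809570312, 258.3249816894531), (94.99462127685547, 84.04041290283203), 15.431133270263672)
holder [346 205  41  24 590] ((462.9986572265625, -284.49224853515625), (136.9973602294922, 77.6312255859375), 84.22591400146484) zmax 0.176586940437516
blade 21 [ 0.47560482 -0.24832006  0.15209028] [ 0.47565523 -0.24160817  0.17658694]
```

View pics/crop.png

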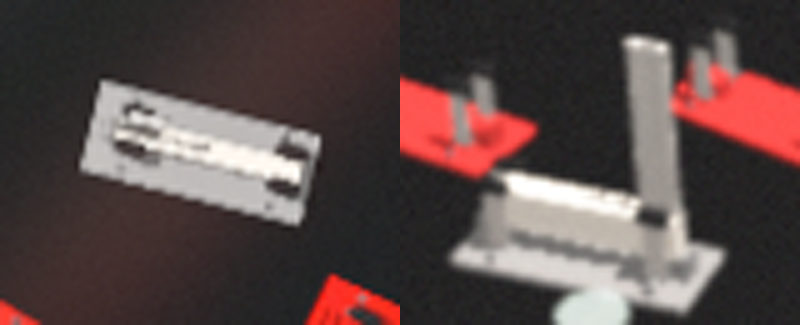

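The crop shows the blade at the holder's +y end (left in the top view, right in the scene view) and dark beads at both ends. Next I measure the holder's axis and the neighbours.

```bash
cat > m2.py <<'E'
from h import *
S=np.load("scene0.npz");T=np.load("top0.npz")
for n,q,(x0,y0,x1,y1) in(("scene",S,(225,165,300,232)),("top",T,(335,195,405,238))):
    im=q["im"].astype(int); m=np.zeros(im.shape[:2],np.uint8)
    sub=im[y0:y1,x0:x1]; mm=(sub.min(2)>95)&(sub.max(2)-sub.min(2)<40); m[y0:y1,x0:x1]=mm
    m=cv2.morphologyEx(m,cv2.MORPH_CLOSE,np.ones((5,5)))
    k,l,st,_=cv2.connectedComponentsWithStats(m); i=1+np.argmax(st[1:,4]); m=(l==i)
    v,u=np.nonzero(m); print(n,st[i])
    if n=="top":
        w=onplane(n,np.c_[u,v],.006)[:,:2]*1000; print("base rect",cv2.minAreaRect(w.astype(np.float32)),cv2.boxPoints(cv2.minAreaRect(w.astype(np.float32))).round(1).tolist())
        b=m&(im.min(2)>200); v,u=np.nonzero(b); w=onplane(n,np.c_[u,v],.05)[:,:2]*1000
        print("stock top",len(w),w.mean(0),cv2.minAreaRect(w.astype(np.float32)))
    else:
        p=cloud(n,q["d"]); z=p[...,2]; s=m&(abs(z-.048)<.006)
        b=m&(v0:=im.min(2)>190)
        v,u=np.nonzero(b); w=onplane(n,np.c_[u,v],.05)[:,:2]*1000
        print("stock top scene",len(w),w.mean(0),cv2.fitLine(w.astype(np.float32),cv2.DIST_HUBER,0,.01,.01).ravel())
im=T["im"].astype(int); 
m=((im[...,0]-im[...,1])>100).astype(np.uint8); k,l,st,_=cv2.connectedComponentsWithStats(m)
for i in range(1,k):
    if st[i,4]>200: v,u=np.nonzero(l==i); print("red",cv2.minAreaRect((onplane("top",np.c_[u,v],.006)[:,:2]*1000).astype(np.float32)))
for n,uv in(("flask top",(356,144)),("bottle cap",(184,132))): print(n,onplane("top",[uv],.14))
print("scene flask base",onplane("scene",[(262,268),(482,288)],.0))
E
python3 m2.py
```

```text
scene [ 230  172   58   60 1465]
stock top scene 395 [ 528.96617851 -284.17606597] [ 9.2329025e-01  3.8410300e-01  5.3976624e+02 -2.8438684e+02]
top [346 201  48  29 860]
base rect ((463.51483154296875, -301.18499755859375), (160.56512451171875, 66.44196319580078), 75.22866821289062) [[410.8999938964844, -370.29998779296875], [475.20001220703125, -387.29998779296875], [516.0999755859375, -232.0], [451.8999938964844, -215.10000610351562]]
stock top 148 [ 462.19270509 -308.19667016] ((463.6250915527344, -301.5835876464844), (127.26653289794922, 18.85984992980957), 73.77395629882812)
red ((625.6069946289062, -467.10919189453125), (160.6839141845703, 64.83647155761719), 63.24516677856445)
red ((471.873291015625, -599.2950439453125), (161.65280151367188, 66.6943359375), 87.29085540771484)
red ((314.44708251953125, -449.4262390136719), (160.7641143798828, 65.62615966796875), 64.41442108154297)
red ((297.35137939453125, -202.007568359375), (161.63002014160156, 65.90591430664062), 59.061004638671875)
flask top [[ 0.69104603 -0.24410447  0.14      ]]
bottle cap [[0.73603579 0.32520447 0.14      ]]
scene flask base [[ 0.7031133  -0.24153627  0.        ]
 [ 0.73395071  0.34146146  0.        ]]
```

```bash
cat > go.py <<'E'
import sys; from h import *
from scipy.spatial.transform import Rotation as Ro
s=telemetry.observe(); R=Ro.from_euler("xyz",s["tool_rot"]).as_matrix()
x,y,z,yaw=map(float,sys.argv[1:5]); d=R.T@(np.array([x,y,z])-s["tool_pos"])*1000
r=-(yaw-s["tool_rot"][2]); r=(r+np.pi)%(2*np.pi)-np.pi
print("rows: dx dy dz",d.round(1),"roll",round(r,4),"t",s["time"],s["tool_pos"],s["tool_rot"])
E
python3 go.py .37 .06 .40 1.9;python3 go.py .46 -.316 .36 1.313
```

```text
rows: dx dy dz [-332.4 -351.6    4.5] roll 0.9218 t 0.1 [0.16497687 0.49827262 0.40413185] [-3.14025722e+00 -1.82854121e-04  2.82177943e+00]
rows: dx dy dz [-536.1 -680.2   44.9] roll 1.5088 t 0.1 [0.16497687 0.49827262 0.40413185] [-3.14025722e+00 -1.82854121e-04  2.82177943e+00]
```

```bash
python3 -m crank '[[1,-332,-352,5,0.92],[1,-332,-352,5,0.92],[1,-332,-352,5,0.92],[1,-332,-352,5,0.92],[1,-332,-352,5,0.92],[1,-332,-352,5,0.92],[1,-332,-352,5,0.92],[1,-332,-352,5,0.92],[1,-332,-352,5,0.92],[1,-332,-352,5,0.92],[1,-332,-352,5,0.92],[1,-332,-352,5,0.92]]'; python3 go.py .46 -.316 .36 1.313
```

```text
time: 1.1
tool_pos: [0.3704, 0.0568, 0.3997]
tool_rot: [3.141, 0.001, 1.9]
contact_force: [1.5, 0.6, 1.1]
opening: 0.0918
grip_force: 0.0
rows: dx dy dz [-381.8  -35.7   40. ] roll 0.5868 t 1.1 [0.37036947 0.05683308 0.39966344] [3.14133534e+00 8.63629591e-04 1.89984407e+00]
```

```bash
python3 -m crank '[[1,-382,-36,40,0.587],[1,-382,-36,40,0.587],[1,-382,-36,40,0.587],[1,-382,-36,40,0.587],[1,-382,-36,40,0.587],[1,-382,-36,40,0.587],[1,-382,-36,40,0.587],[1,-382,-36,40,0.587],[1,-382,-36,40,0.587],[1,-382,-36,40,0.587],[1,-382,-36,40,0.587],[1,-382,-36,40,0.587]]'; python3 go.py .4597 -.3157 .204 1.313
python3 - <<'E'
from h import *
a,b=[vision.read_camera(n)[0] for n in("top","scene")]
cv2.imwrite("pics/p1.png",cv2.hconcat([cv2.resize(x[:,:,::-1].copy(),None,fx=4,fy=4) for x in(a[170:270,320:420],b[140:240,215:315])]))
E
```

```text
time: 2.1
tool_pos: [0.4593, -0.3129, 0.3588]
tool_rot: [-3.14, -0.002, 1.314]
contact_force: [-0.3, 0.3, 0.3]
opening: 0.0918
grip_force: 0.0
rows: dx dy dz [ -2.9   1.4 154.8] roll 0.0008 t 2.1 [ 0.45932061 -0.3128915   0.35884617] [-3.13963901e+00 -1.53803338e-03  1.31379416e+00]
```

View pics/p1.png

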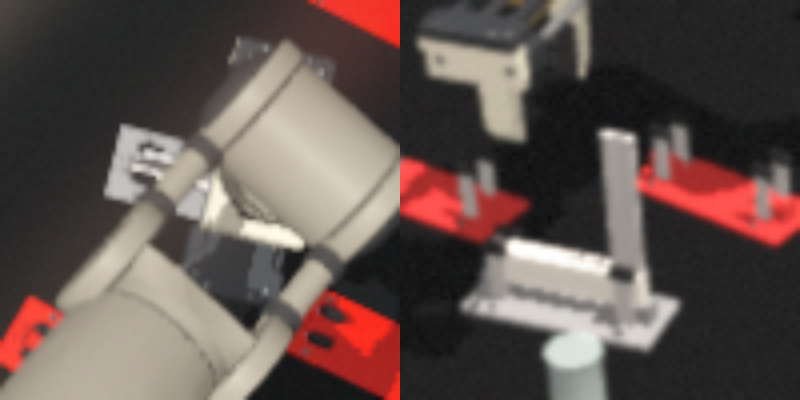

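The picture shows the open fingers above the far end of the stock, closing across it, with the blade clear of the gripper. I'll descend and grip.

```bash
python3 -m crank '[[1,-3,1,40,0],[1,-3,1,80,0],[1,-3,1,115,0],[1,-3,1,140,0],[1,-3,1,150,0],[1,-3,1,155,0],[1,-3,1,155,0],[-1,-3,1,155,0],[-1,-3,1,155,0],[-1,-3,1,155,0],[-1,-3,1,155,0],[-1,-3,1,155,0]]' 12; python3 go.py .4597 -.3157 .204 1.313
```

```text
time: 3.2
tool_pos: [0.4599, -0.3164, 0.2054]
tool_rot: [3.14, 0.0, 1.315]
contact_force: [0.2, 0.8, -0.0]
opening: 0.0632
grip_force: 0.0
rows: dx dy dz [ 0.6 -0.4  1.4] roll 0.0017 t 3.2 [ 0.45992538 -0.31637875  0.2054108 ] [3.14048443e+00 4.62514645e-04 1.31468639e+00]
```

```bash
python3 -m crank '[[-1,0,0,1,0],[-1,0,0,1,0],[-1,0,0,1,0],[-1,0,0,1,0],[-1,0,0,1,0],[-1,0,0,1,0],[-1,0,0,1,0],[-1,0,0,1,0],[-1,0,0,1,0],[-1,0,0,1,0],[-1,0,0,1,0],[-1,0,0,1,0]]' 12
```

```text
time: 4.2
tool_pos: [0.4599, -0.3163, 0.2037]
tool_rot: [3.141, 0.0, 1.315]
contact_force: [1.7, -0.8, -2.1]
opening: 0.0161
grip_force: 12.0
```

```bash
python3 -m crank '[[-1,0,0,0,0],[-1,0,0,0,0],[-1,0,0,0,0],[-1,0,0,-4,0],[-1,0,0,-8,0],[-1,0,0,-13,0],[-1,0,0,-20,0],[-1,0,0,-30,0],[-1,0,0,-45,0],[-1,0,0,-60,0],[-1,0,0,-80,0],[-1,0,0,-100,0]]' 55
python3 -m crank '[[-1,0,0,0,0],[-1,0,0,0,0]]'; python3 - <<'E'
from h import *
a,b=[vision.read_camera(n)[0] for n in("top","scene")]
cv2.imwrite("pics/p2.png",cv2.hconcat([cv2.resize(x[:,:,::-1].copy(),None,fx=4,fy=4) for x in(a[170:270,320:420],b[120:240,215:315])][1:]))
E
```

```text
time: 5.2
tool_pos: [0.4596, -0.3161, 0.3053]
tool_rot: [-3.141, -0.0, 1.315]
contact_force: [-0.2, -0.6, -3.5]
opening: 0.0157
grip_force: 55.0
time: 5.37
tool_pos: [0.4599, -0.3163, 0.3051]
tool_rot: [3.139, 0.001, 1.315]
contact_force: [0.1, 0.3, -4.3]
opening: 0.0157
grip_force: 55.0
```

View pics/p2.png

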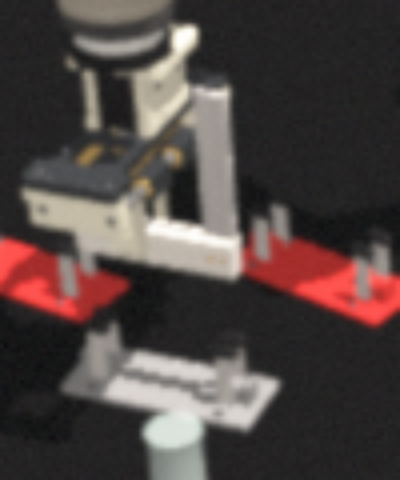

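The square came out level in the grip and the grey holder is empty. Next I stage it in front of the column.

```bash
python3 go.py .5773 .1105 .305 1.840; python3 - <<'E'
from h import *
q=np.load("top0.npz")["im"].astype(int); m=np.zeros(q.shape[:2],bool); s=q[148:190,268:292]; v,u=np.nonzero((s.max(2)<110))
d=np.array([.2662,-.9639]); w=onplane("top",np.c_[u+268,v+148],.036)[:,:2]-[.548,.2165]
a=w@d; print(sorted(a.round(3))[::15], ) ; import collections
E
```

```text
rows: dx dy dz [442.4   6.   -1.8] roll -0.5252 t 5.4667 [ 0.45945215 -0.31592151  0.30288285] [-3.14012792e+00 -7.55077668e-04  1.31483002e+00]
[np.float64(0.262), np.float64(0.266), np.float64(0.273)]
```

```bash
python3 -m crank '[[-1,20,0,-2,-0.04],[-1,55,1,-2,-0.08],[-1,95,1,-2,-0.13],[-1,135,2,-2,-0.18],[-1,175,2,-2,-0.23],[-1,215,3,-2,-0.28],[-1,255,3,-2,-0.33],[-1,295,4,-2,-0.38],[-1,335,5,-2,-0.43],[-1,375,6,-2,-0.48],[-1,415,6,-2,-0.525],[-1,442,6,-2,-0.525]]' 
python3 -m crank '[[-1,0,0,0,0],[-1,0,0,0,0],[-1,0,0,0,0]]'; python3 go.py .5773 .1105 .225 1.840; python3 - <<'E'
from h import *
(a,da),(b,db)=[vision.read_camera(n) for n in("top","scene")]
np.savez("s3.npz",a=a,da=da,b=b,db=db)
cv2.imwrite("pics/p3.png",cv2.hconcat([cv2.resize(x[:,:,::-1].copy(),(400,400)) for x in(a[100:240,150:290],b[120:280,330:490])]))
E
```

```text
time: 6.47
tool_pos: [0.5775, 0.1132, 0.304]
tool_rot: [-3.139, -0.001, 1.844]
contact_force: [0.8, -0.4, -3.1]
opening: 0.0154
grip_force: 55.0
time: 6.72
tool_pos: [0.5772, 0.1095, 0.3044]
tool_rot: [-3.139, -0.0, 1.84]
contact_force: [0.9, -0.4, -2.8]
opening: 0.0155
grip_force: 55.0
rows: dx dy dz [ 0.9  0.6 79.4] roll 0.0001 t 6.7167 [0.57715291 0.10954836 0.30437589] [-3.13882247e+00 -1.69276873e-04  1.84014055e+00]
```

View pics/p3.png

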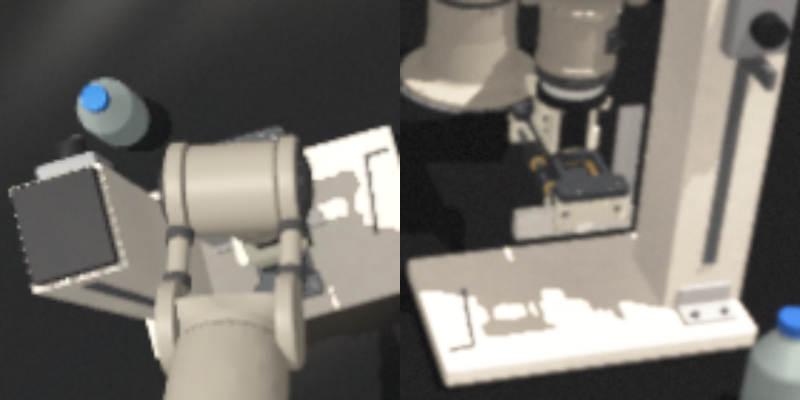

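The square hangs level over the plate with the blade a few cm in front of the column face. The wrist drum is close to the column, so I'll check that clearance from depth.

```bash
python3 - <<'E'
from h import *
s=np.load("s3.npz"); d=np.array([.2662,-.9639]); e=np.array([.9639,.2662])
p=cloud("top",s["da"]); v=s["da"]>0
rel=p[...,:2]-[.548,.2165]; X=rel@d; Y=rel@e; Z=p[...,2]
col=v&(Z>.2)&(Z<.47)&(abs(Y)<.2)
for y0,y1 in((-.2,-.1),(-.1,-.05),(-.05,0),(0,.05),(.05,.1)):
  for z0 in(.2,.25,.3,.35,.4,.45):
    m=v&(Y>y0)&(Y<y1)&(Z>z0)&(Z<z0+.05)&(X>.008)
    if m.sum()>5: print(y0,z0,m.sum(),np.percentile(X[m],[1,5,50,95]).round(3))
# column front face from scene
p=cloud("scene",s["db"]); rel=p[...,:2]-[.548,.2165]; X=rel@d; Y=rel@e; Z=p[...,2]
m=(s["db"]>0)&(abs(X)<.012)&(abs(Y)<.045)&(Z>.08)&(Z<.4); print("face X",m.sum(),np.percentile(X[m],[5,50,95]),"corr Y",np.polyfit(Y[m],X[m],1))
m=(s["db"]>0)&(X>.012)&(X<.045)&(abs(Y)<.03)&(Z>.15)&(Z<.26); print("blade X",m.sum(),np.percentile(X[m],[2,50,98]),Y[m].mean(),Z[m].min(),Z[m].max())
E
```

```text
-0.2 0.45 27 [0.135 0.135 0.143 0.151]
-0.1 0.2 155 [0.077 0.082 0.127 0.144]
-0.1 0.25 27 [0.085 0.088 0.101 0.115]
-0.1 0.45 216 [0.034 0.038 0.141 0.159]
-0.05 0.2 36 [0.032 0.035 0.135 0.144]
-0.05 0.25 88 [0.068 0.075 0.093 0.141]
-0.05 0.3 33 [0.078 0.082 0.106 0.123]
-0.05 0.35 17 [0.092 0.093 0.111 0.12 ]
-0.05 0.4 32 [0.06  0.064 0.105 0.182]
-0.05 0.45 999 [0.042 0.05  0.115 0.172]
0 0.45 668 [0.045 0.056 0.104 0.173]
0.05 0.2 67 [0.082 0.092 0.125 0.146]
face X 1537 [-0.00125392  0.00043927  0.00216052] corr Y [0.00088378 0.00042412]
blade X 139 [0.02982035 0.03707222 0.04431826] 0.004031766138303965 0.1508621338502334 0.2599754688619722
```

The column face is where I expected it (0.4 mm off), the blade edge is 30 mm in front of it and centred, and the wrist clears the column. I'll descend.

```bash
python3 -m crank '[[-1,1,0,10,0],[-1,1,0,25,0],[-1,1,0,40,0],[-1,1,0,55,0],[-1,1,0,67,0],[-1,1,0,75,0],[-1,1,0,79,0],[-1,1,0,81,0],[-1,1,0,82,0],[-1,1,0,82,0],[-1,1,0,82,0],[-1,1,0,82,0]]' 
python3 -m crank '[[-1,5,0,0,0],[-1,10,0,0,0],[-1,14,0,0,0],[-1,17,0,0,0],[-1,20,0,0,0],[-1,22,0,0,0],[-1,23,0,0,0],[-1,23,0,0,0],[-1,23,0,0,0]]'
```

```text
time: 7.82
tool_pos: [0.5775, 0.1108, 0.2244]
tool_rot: [3.14, 0.0, 1.84]
contact_force: [-0.4, 0.1, -3.4]
opening: 0.0159
grip_force: 55.0
time: 8.57
tool_pos: [0.5712, 0.133, 0.2237]
tool_rot: [3.142, -0.0, 1.84]
contact_force: [0.1, 0.0, -2.4]
opening: 0.0155
grip_force: 55.0
```

```bash
python3 -m crank '[[-1,2,0,1,0],[-1,3,0,2,0],[-1,4,0,3,0],[-1,4,0,3,0],[-1,4,0,3,0]]' 
python3 -m crank '[[-1,1,0,0,0],[-1,1,0,0,0],[-1,1,0,0,0]]';python3 -m crank '[[-1,1,0,0,0],[-1,1,0,0,0],[-1,1,0,0,0]]';python3 -m crank '[[-1,1,0,0,0],[-1,1,0,0,0],[-1,1,0,0,0]]'
```

```text
time: 8.98
tool_pos: [0.5701, 0.1368, 0.2206]
tool_rot: [-3.141, -0.0, 1.84]
contact_force: [-0.0, 0.6, -3.4]
opening: 0.0155
grip_force: 55.0
time: 9.23
tool_pos: [0.5699, 0.1378, 0.2208]
tool_rot: [3.141, -0.0, 1.84]
contact_force: [0.4, -0.2, -2.9]
opening: 0.0158
grip_force: 55.0
time: 9.48
tool_pos: [0.5696, 0.1388, 0.2208]
tool_rot: [3.141, -0.0, 1.84]
contact_force: [-0.9, -0.7, -2.9]
opening: 0.0156
grip_force: 55.0
time: 9.73
tool_pos: [0.5696, 0.1391, 0.2208]
tool_rot: [3.141, 0.001, 1.84]
contact_force: [1.8, -4.8, -3.1]
opening: 0.0157
grip_force: 55.0
```

The blade has touched the column (about 5 N). Now I go down in small steps.

```bash
python3 -m crank '[[-1,0,0,1,0],[-1,0,0,2,0],[-1,0,0,2,0],[-1,0,0,2,0]]' 
for i in 1; do python3 -m crank '[[-1,0,0,1,0],[-1,0,0,1,0],[-1,0,0,1,0]]'; done;python3 -m crank '[[-1,0,0,1,0],[-1,0,0,1,0],[-1,0,0,1,0]]'
```

```text
time: 10.07
tool_pos: [0.5697, 0.1391, 0.219]
tool_rot: [3.141, 0.001, 1.84]
contact_force: [2.0, -5.1, -1.4]
opening: 0.016
grip_force: 55.0
time: 10.32
tool_pos: [0.5698, 0.1391, 0.2181]
tool_rot: [3.14, 0.001, 1.84]
contact_force: [1.2, -5.1, -2.2]
opening: 0.0159
grip_force: 55.0
time: 10.57
tool_pos: [0.5698, 0.1391, 0.2172]
tool_rot: [3.14, 0.001, 1.84]
contact_force: [0.7, -5.0, -1.1]
opening: 0.0158
grip_force: 55.0
```

```bash
python3 -m crank '[[-1,0,0,1,0],[-1,0,0,1,0],[-1,0,0,1,0]]'; python3 -m crank '[[-1,0,0,1,0],[-1,0,0,1,0],[-1,0,0,1,0]]'
```

```text
time: 10.82
tool_pos: [0.5698, 0.1392, 0.2167]
tool_rot: [3.14, 0.001, 1.84]
contact_force: [0.8, -4.4, 2.9]
opening: 0.0155
grip_force: 55.0
time: 11.07
tool_pos: [0.5698, 0.1392, 0.2167]
tool_rot: [3.139, 0.001, 1.84]
contact_force: [-1.7, -5.5, 10.1]
opening: 0.0156
grip_force: 55.0
```

```bash
python3 -m crank '[[-1,0.5,0,0,0],[-1,1,0,0,0],[-1,1,0,0,0],[-1,1,0,0,0]]'; python3 -m crank '[[-1,0.5,0,0.5,0],[-1,0.5,0,0.5,0],[-1,0.5,0,0.5,0],[-1,0.5,0,0.5,0],[-1,0.5,0,0.5,0]]'; python3 - <<'E'
from h import *
print(telemetry.observe()["torque"])
b,db=vision.read_camera("scene")
np.savez("s4.npz",b=b,db=db)
cv2.imwrite("pics/p4.png",cv2.resize(b[150:250,380:480,::-1].copy(),(600,600)))
d=np.array([.2662,-.9639]); e=np.array([.9639,.2662])
p=cloud("scene",db); rel=p[...,:2]-[.548,.2165]; X=rel@d; Y=rel@e; Z=p[...,2]
m=(db>0)&(X>.002)&(X<.03)&(Y>-.02)&(Y<.03)&(Z>.07)&(Z<.2)
for z0 in np.arange(.07,.2,.02):
    k=m&(Z>z0)&(Z<z0+.02)
    if k.sum()>3: print(round(z0,2),k.sum(),np.percentile(X[k],[2,50,98]).round(4),Y[k].mean().round(4))
E
```

```text
time: 11.4
tool_pos: [0.5698, 0.1394, 0.2167]
tool_rot: [3.139, 0.003, 1.84]
contact_force: [-1.2, -8.9, 9.4]
opening: 0.0158
grip_force: 55.0
time: 11.82
tool_pos: [0.5697, 0.1396, 0.2167]
tool_rot: [3.139, 0.003, 1.84]
contact_force: [-1.6, -11.8, 13.0]
opening: 0.0153
grip_force: 55.0
[-1.88194215  0.63002859  0.08371684]
0.07 7 [0.0024 0.0046 0.0068] 0.0072
0.09 46 [0.0021 0.0128 0.0257] 0.007
0.11 49 [0.0023 0.0156 0.0261] 0.0066
0.13 55 [0.0023 0.0146 0.0251] 0.0067
0.15 51 [0.0034 0.0144 0.0252] 0.0054
0.17 41 [0.0025 0.0134 0.0256] 0.0053
```

View pics/p4.png

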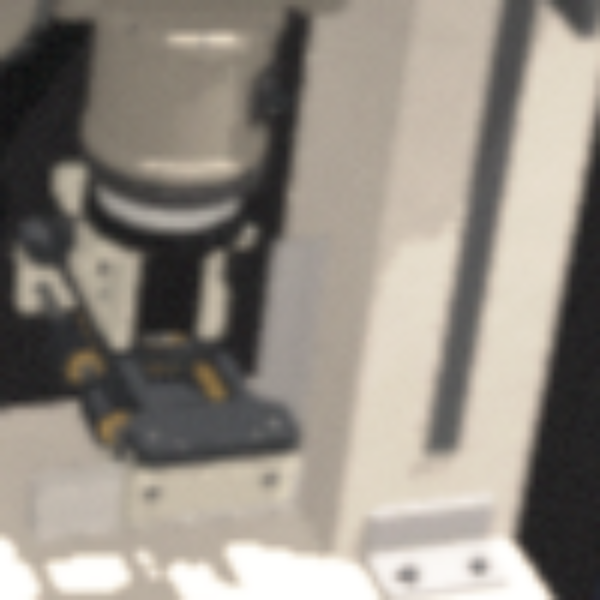

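The picture shows the square in the corner, with the stock flat on the plate and the blade along the face (about x 270-330, y 235-420). Depth puts the blade's inner edge 25-26 mm out at every height, so it is upright. I'll push back a little harder so the force is clearly above plate friction.

```bash
python3 -m crank '[[-1,0.5,0,0,0],[-1,1,0,-0.2,0],[-1,1.5,0,-0.2,0],[-1,1.5,0,-0.2,0],[-1,1.5,0,-0.2,0],[-1,1.5,0,-0.2,0]]'; python3 -m crank '[[-1,0.5,0,0,0],[-1,0.5,0,0,0],[-1,0.5,0,0,0],[-1,0.5,0,0,0],[-1,0.5,0,0,0],[-1,0.5,0,0,0],[-1,0.5,0,0,0],[-1,0.5,0,0,0]]'; python3 - <<'E'
from h import *
print(telemetry.observe()["torque"])
b,db=vision.read_camera("scene")
d=np.array([.2662,-.9639]); e=np.array([.9639,.2662])
p=cloud("scene",db); rel=p[...,:2]-[.548,.2165]; X=rel@d; Y=rel@e; Z=p[...,2]
m=(db>0)&(X>.002)&(X<.03)&(Y>-.02)&(Y<.03)&(Z>.07)&(Z<.2)
for z0 in np.arange(.09,.19,.02):
    k=m&(Z>z0)&(Z<z0+.02); print(round(z0,2),np.percentile(X[k],[50,98]).round(4))
m=(db>0)&(X>.112)&(X<.14)&(abs(Y)<.03)&(Z>.045); print("toe top z",np.percentile(Z[m],[50,95,99]),"plate",np.median(Z[(abs(X-.18)<.03)&(abs(Y)<.03)]))
E
```

```text
time: 12.37
tool_pos: [0.5696, 0.1399, 0.2166]
tool_rot: [3.139, 0.005, 1.84]
contact_force: [0.8, -17.9, 12.4]
opening: 0.0157
grip_force: 55.0
time: 13.03
tool_pos: [0.5696, 0.14, 0.2166]
tool_rot: [3.139, 0.006, 1.84]
contact_force: [-0.1, -20.2, 11.1]
opening: 0.0158
grip_force: 55.0
[-3.01141595  0.29920771  0.03999591]
0.09 [0.0146 0.0257]
0.11 [0.0142 0.0271]
0.13 [0.0135 0.0265]
0.15 [0.0149 0.0246]
0.17 [0.0139 0.0261]
toe top z [0.29324577 0.39940051 0.40151914] plate 0.031365600779373226
```

```bash
python3 -m crank '[[-1,0,0,0,0],[-1,0,0,0,0],[-1,0,0,0,0],[-1,0,0,0,0],[-1,0,0,0,0],[-1,0,0,0,0]]'; python3 -c "
from cell import ticket; print(ticket.hand_in())"
```

```text
time: 13.58
tool_pos: [0.5696, 0.14, 0.2166]
tool_rot: [3.139, 0.006, 1.84]
contact_force: [-0.5, -20.5, 10.6]
opening: 0.0159
grip_force: 55.0
the job is handed in; nothing more can be done
None
```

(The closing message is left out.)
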